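Stagger-stack the chill trays, toe under the sprung lip

ROBOT

A 6-joint arm with a two-finger parallel gripper is mounted at the origin on the work surface. World frame = base frame: x ahead of the robot, y to its left, z up, the work surface at z = 0. Lengths are in m, angles in rad, forces in N, time in s.
With the tool pointing down it reaches from about 0.35 to 0.85 m from the base axis. Payload 8.1 kg.
Tool frame: the origin (TCP) lies at the centre of the arm's flange, where the gripper is bolted on; the fingertips stand 186 mm ahead of it and the grasp point (between the pads) lies 167 mm ahead of it; z points along the fingers, y is the direction in which the jaws open and shut (so a half turn about z gives the same grasp; the last joint's range is limited). The gripper opens to 93 mm and grips with 3 to 60 N. Pads are 15 mm wide; open, the fingers measure 128 mm over their backs; the gripper's body (75 mm by 188 mm) begins 65 mm behind the grasp point.
Start: joints at [-1.345, 0.13, 1.488, -0, 1.523, -0.085], TCP at [0.184, -0.571, 0.405] pointing down, gripper open.
Joint ranges: [-2.96, 2.96], [-0.89, 2.26], [0.02, 2.5], [-1.34, 4.48], [0, 2.73], [-2.66, 2.66]. Speed limits (rad/s): [2.39, 2.39, 2.79, 3.14, 3.14, 3.14].

INTERFACE

Orientations are given as a rotation vector (axis times angle).
In Python, from plant import robot, viewer, order gives the robot as it stands.
- The arm moves only by the tool apply_moves, never from a script. Its argument "deltas" is a list of rows, each a list of 3 entries, a list of its own where there are three numbers: the finger opening in mm, from 0 to 93, then the shift along the tool's x, y, z in mm, then the turn about the tool's z in rad. In form: [[grip, [dx, dy, dz], yaw], ...]. A call has 1 to 5 rows; each row shifts and turns the commanded pose from where the row before left it, along the tool's axes as they then stand; what a row does not reach is not made up. A row lasts 1/8 s, in which the tool goes at most 62.5 mm and 10.7 degrees, less where a joint would pass 70% of its speed; a pose out of reach is approached as far as the arm can. A call is refused whole if a number of a shift passes 62.5 or a number of a turn 0.188, either way. A call with a gripper value outside its range is refused whole. The fingers move at their own pace and stop on an object; "grip_force" is the grip in N (left out, the last holds). Time passes only in rows, so rows that do not move let the fingers close. It gives the time, the measured TCP pose, the force and the opening at its end, in the units of the state.
- robot.read_state(): the state, without advancing time (a new reading comes with each control period).
- viewer.read_camera(name): name is "scene" or "top"; returns the picture (384x512x3 uint8, blue, green, red); there is no depth.
- viewer.get_calibration(name): a dict with "fx", "fy", "cx", "cy" (pixels), "distortion" ([k1, k2, p1, p2, k3] as OpenCV has them; the pictures are not rectified), "R" (3x3) and "t" (3): a world point X has camera coordinates R X + t. Camera axes: x right, y down, z forward; pixel columns grow to the right and rows downward; lengths in m; the calibration is good to about 2 mm. A picture is of the moment at which its call begins. get_calibration takes no time and is no camera call.
- order.close_job(): hands the job in, once; it reports no verdict.
The state is a dict: "t": time; "q": joint angles; "dq": joint speeds; "joint_torque": joint torques, N m; "tool_pos": TCP position; "orientation": TCP orientation; "force": force on the tool from outside, world axes, zero at the start; "wrist_torque": the same for the moment, N m; "opening": finger opening in m.
Only numpy, scipy, OpenCV 4.12 (cv2) and the standard library are available. Lean on these libraries where they do the work, as an engineer would, in place of code of your own. Each camera call takes 0.05 s, during which the arm holds its last target. There are 200 camera calls.

TASK

Stack the two loose chill trays, in either order, on the one standing on the wire rack, staggered so that cold air gets in: each goes on turned end for end from the tray below, its toe pushed in under that tray's sprung lip and its two heel lugs dropped into the notches of the side rims, so that it sits level and locked. Keep the trays close to level so that the dishes do not spill, do not drop or ram them onto the stack, and leave the bottom tray on its rack and the foil box, the dish stack and the ladle where they are.

Things in the scene. Friction and masses are not known exactly. Their poses are not given: they have to be found in the camera images.
- tray_base: Bottom tray, loose on the rack, 0.6 kg. All trays alike: open bright-metal tray with a fixed lidded foil dish, 190 (x) x 150 (y) x 57 mm. Origin: centre of its underside (feet), z up. +x end: wall with sprung lip; -x (toe) end: low wall to z 38, no lip. Flat base over all 190 x 150, underside z 9, floor z 12. Dish 130 x 80, centred, top z 40. Rear feet x 74 to 84, y +-34 to 58, z 0 to 9.
- tray_base_lip (a point): Middle of the inner edge, at rest, of the sprung lip at the +x end: x 77, y 0, z 57. Every tray has one: a flat plate between the rims, x 77 to 94, z 54 to 56.5, hollow below, that gives outwards up to 7 mm (7 N to start it, 11 N at 4 mm). A tray goes on turned end for end, 28 mm along the lower +x, 48 mm higher, base on the lower rims, toe blade under this lip.
- tray_base_notch (a point): Midway between the two notches of tray_base: x -38, y 0, z 57. On every tray each side rim has one notch, open above, x -47 to -29, 7 mm deep; the heel lugs of the tray above drop into them with 2 mm play lengthwise either way. Sideways a tray has about 4 mm play each way (its toe and feet between the rims).
- tray_a: Same shape as tray_base, 0.3 to 0.6 kg. Loose on the table, to be stacked. The toe will not go in straight from above: dip the toe end about 3 degrees, start 16 mm short of home with the toe inside the lower tray, rest the base on the lower rims, push on until the stem has pressed the lip back 3 mm (1 to 5), keep pushing and let the heel down. Let go short of that, it springs back.
- tray_b: Same shape as tray_base, 0.3 to 0.6 kg. The other loose tray to be stacked, on the table; goes on the same way as tray_a.
- rack: Fixed wire cooling rack 210 x 165 mm, 12 mm high, with short upturned wire stops, up to z 35, around the bottom tray. Origin: centre of its underside, on the table; x along its length, the same way as tray_base.
- foil_stack: Bystander: stack of nested empty foil dishes, 130 x 80 mm, 100 mm high. Origin: centre of its underside.
- foil_box: Bystander: cardboard foil box 60 x 310 mm, 60 mm high. Origin: centre of its underside.
- ladle: Bystander: steel ladle lying on the table, bowl 82 mm wide, 270 mm long. Origin: under the bowl; its handle runs along x.
- tray_a_toe (a point): Middle of the tip of the toe blade under tray_a: x -61, y 0, z 1.75. The toe is a folded strip 122 mm wide (y): stem at x -52 to -48 down from the base, then a flat blade towards -x, z 0 to 3.5, tip x -61, leaving 5.5 mm between blade and base. Home, this point lies at x 89, z 50 of the lower tray.
- tray_a_heel (a point): Underside of the base of tray_a midway between its two heel lugs: x 66, y 0, z 9. Lugs under the side rims, x 59 to 73, y +-65 to 75, reach 5 mm below the base. Home, this point lies at x -38, z 57 of the lower tray; with the lugs still riding on the rims it is 5 mm higher.
- tray_a_rim (a point): Top of the +y side rim of tray_a at mid-length: x 0, y 70, z 57. Both long side rims are straight solid rolled edges 10 mm thick (y +-65 to 75), 12 mm tall (z 45 to 57): pinch one from above, one finger inside the tray, where there is 25 mm of room before the dish.
- tray_b_toe (a point): Middle of the tip of the toe blade under tray_b: x -61, y 0, z 1.75. The toe is a folded strip 122 mm wide (y): stem at x -52 to -48 down from the base, then a flat blade towards -x, z 0 to 3.5, tip x -61, leaving 5.5 mm between blade and base. Home, this point lies at x 89, z 50 of the lower tray.
- tray_b_heel (a point): Underside of the base of tray_b midway between its two heel lugs: x 66, y 0, z 9. Lugs under the side rims, x 59 to 73, y +-65 to 75, reach 5 mm below the base. Home, this point lies at x -38, z 57 of the lower tray; with the lugs still riding on the rims it is 5 mm higher.
- tray_b_rim (a point): Top of the +y side rim of tray_b at mid-length: x 0, y 70, z 57. Both long side rims are straight solid rolled edges 10 mm thick (y +-65 to 75), 12 mm tall (z 45 to 57): pinch one from above, one finger inside the tray, where there is 25 mm of room before the dish.
Not all that is in view belongs to the job. Leave any green look-alike of the tray_a alone.

How it is judged:
By the outcome, as a careful person would: the job done as asked, in the order asked, and still so for the second after the job is handed in, with the robot touching nothing.
It also fails if it takes over 72 s, if anything falls off the work surface, if the arm or the gripper's body presses on something with over 40 N, if the wrist force passes 120 N, or if a joint passes its speed limit or range.

## Working session

There is one attempt and no reset: what is moved stays moved. The work goes in short steps, Python scripts to look and compute and a tool call to move; the robot and the scene stay as the last step left them, time stands still between calls to the robot, and variables do not carry over. Pictures are saved under pics/ and viewed, about 8 in all and at most 12, crops included, and the job is handed in when it is done.

Besides the shell and the picture viewer there is one more tool, called after "Call:" as name(argument=value, ...), one argument or row to a line, values as JSON. apply_moves: Moves the arm, as the interface text tells. Its arguments: {"type":"object","properties":{"deltas":{"type":"array"},"grip_force":{"type":"number"}},"required":["deltas"]}

```bash
ls; mkdir -p pics
cat > h.py <<'E'
import numpy as np, cv2
from plant import robot, viewer, order
from scipy.spatial.transform import Rotation as Rn
def cal(n):
    c=viewer.get_calibration(n); K=np.array([[c['fx'],0,c['cx']],[0,c['fy'],c['cy']],[0,0,1.]])
    return K,np.array(c['distortion'],float),np.array(c['R'],float),np.array(c['t'],float)
def ray(n,uv,z):
    K,d,R,t=cal(n); p=cv2.undistortPoints(np.array(uv,float).reshape(-1,1,2),K,d).reshape(-1,2)
    D=np.c_[p,np.ones(len(p))]@R; C=-R.T@t
    return C+D*((z-C[2])/D[:,2])[:,None]
def proj(n,X):
    K,d,R,t=cal(n); return cv2.projectPoints(np.array(X,float).reshape(-1,1,3),cv2.Rodrigues(R)[0],t,K,d)[0].reshape(-1,2)
E
python3 - <<'E'
from h import *
for n in('scene','top'):
    im=viewer.read_camera(n); cv2.imwrite(f'pics/{n}0.png',im)
    cv2.imwrite(f'pics/{n}0v.png',cv2.resize(im,(800,600),interpolation=cv2.INTER_CUBIC))
    K,d,R,t=cal(n); print(n,K[0,0],d,(-R.T@t).round(3),R.round(3).tolist())
print(robot.read_state())
E
```

```text
pics
scene 416.948680437726 [-0.02895665  0.          0.          0.          0.        ] [1.098 0.271 1.033] [[-0.366, 0.931, -0.007], [0.774, 0.3, -0.557], [-0.517, -0.209, -0.83]]
top 412.36832955280926 [-0.10853152  0.          0.          0.          0.        ] [0.407 0.015 1.156] [[0.02, -1.0, -0.017], [-0.995, -0.018, -0.094], [0.093, 0.019, -0.995]]
{'t': 0.1, 'q': array([-1.34542207e+00,  1.31089319e-01,  1.48917255e+00, -2.94924403e-06,
        1.52301176e+00, -8.54056567e-02]), 'dq': array([ 1.50118955e-04, -1.80389213e-03, -2.02110565e-03,  6.70625280e-04,
       -8.09864931e-05, -1.67422583e-04]), 'joint_torque': array([ 1.96731737e-03, -5.61336708e+01, -4.93098807e+01,  7.70045584e-02,
        2.93858140e-02, -8.12605526e-05]), 'tool_pos': array([ 0.18345149, -0.57104757,  0.40378871]), 'orientation': array([-3.10208392e+00, -4.85950481e-01,  1.89154600e-04]), 'force': array([-0.18222536, -0.00795878,  0.05221596]), 'wrist_torque': array([-0.01754166,  0.01273439, -0.04155199]), 'opening': 0.09261454464607527}
```

View pics/top0v.png

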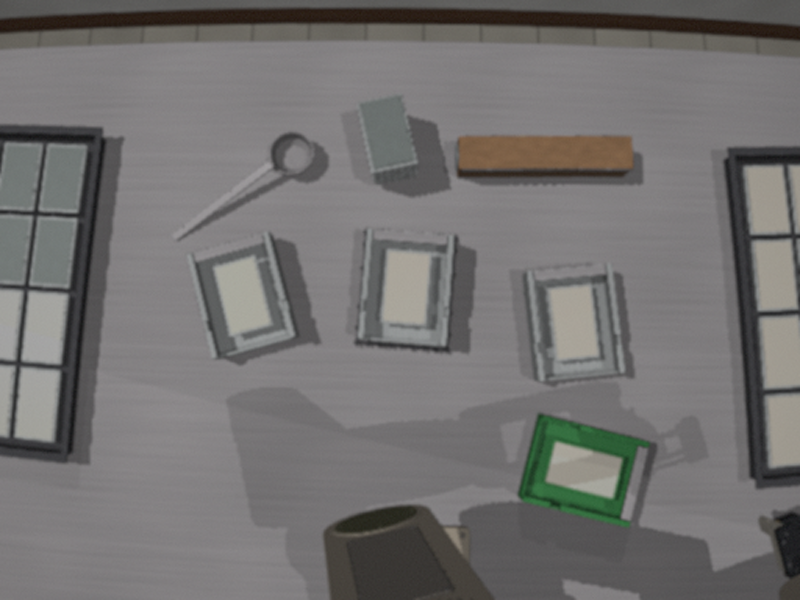

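View pics/scene0v.png

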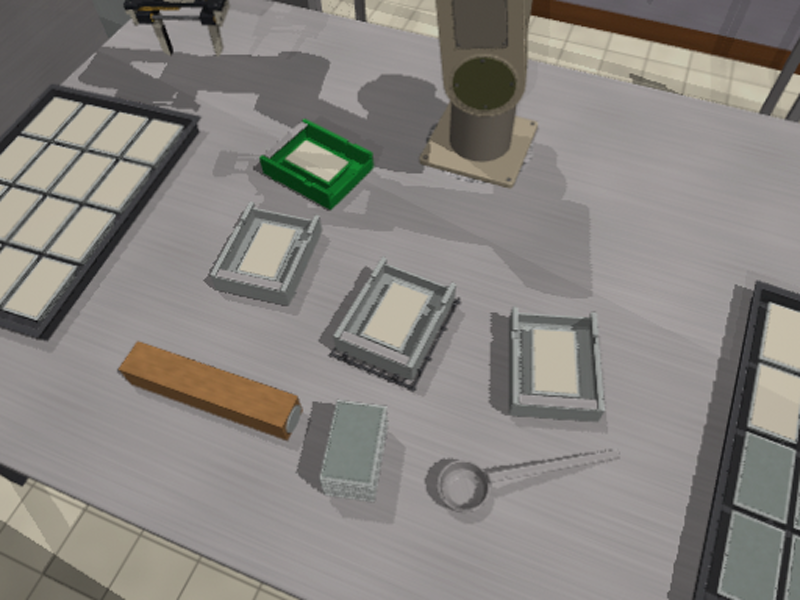

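The picture shows a wire rack under the middle tray (top view ≈ 407,290), so that one is tray_base. The left (242,297) and right (575,322) bright trays are loose. The green one (587,470) is the look-alike. One enlarged crop should confirm the trays and their ends.

Run:
```python
from h import *
a=cv2.imread('pics/top0.png')[140:250,115:410]; b=cv2.imread('pics/scene0.png')[125:275,125:395]
a=cv2.resize(a,(800,298),interpolation=cv2.INTER_LANCZOS4); b=cv2.resize(b,(540,300),interpolation=cv2.INTER_LANCZOS4)
o=np.zeros((598,800,3),np.uint8); o[:298]=a; o[298:,:540]=b
o=cv2.convertScaleAbs(o,alpha=1.4,beta=-40); cv2.imwrite('pics/crop.png',o)
```

```text
(no output)
```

View pics/crop.png

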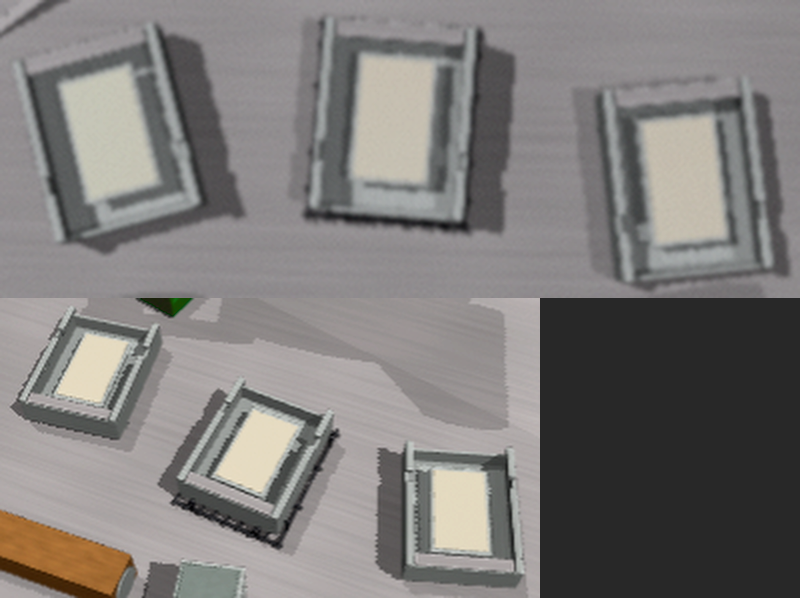

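All three bright trays have their wide lip strip at the far (+x) end and an open low toe end near the robot. Notches are visible near the toe end. The rack wires are visible only around the middle tray. Now I'll measure poses from the lids, by ray onto z = 40 mm (52 mm on the rack), in both views.

```bash
cat >> h.py <<'E'
def lids(n,im,z):
    # z: function of index or constant; returns list of (center, yaw, size) for cream lids
    hsv=cv2.cvtColor(im,cv2.COLOR_BGR2Lab).astype(int); out=[]
    m=((hsv[...,2]>134)&(hsv[...,0]>150)).astype(np.uint8)
    for c in cv2.findContours(m,cv2.RETR_EXTERNAL,cv2.CHAIN_APPROX_NONE)[0]:
        if cv2.contourArea(c)<350: continue
        mm=np.zeros(m.shape,np.uint8); cv2.drawContours(mm,[c],-1,1,-1)
        ys,xs=np.nonzero(mm); P=ray(n,np.c_[xs,ys],z)[:,:2]*1000
        # moments weighted by local pixel area ~const
        (cx,cy),(w,h),a=cv2.minAreaRect(P.astype(np.float32))
        C=np.cov((P-P.mean(0)).T); w_,v=np.linalg.eigh(C); ax=v[:,1]; ax=ax*np.sign(ax[0]); s=np.sqrt(12*w_)[::-1]
        out.append((P.mean(0).round(1),(round(cx,1),round(cy,1)),np.degrees(np.arctan2(ax[1],ax[0])).round(2),s.round(1)))
    return out
E
python3 - <<'E'
from h import *
for n in('top','scene'):
    im=cv2.imread(f'pics/{n}0.png')
    for z in(.04,.052):
        for r in lids(n,im,z):
            if 300<r[0][0]<700 and abs(r[0][1])<350: print(n,z,*r)
E
```

```text
scene 0.04 [508.5 300.4] (506.4, 300.2) 16.34 [119.5  69.7]
scene 0.04 [519.2   9.3] (517.3, 9.1) -3.95 [121.4  70. ]
scene 0.04 [ 471.1 -279.7] (469.8, -279.5) 5.9 [120.   69.6]
scene 0.052 [515.6 300.1] (513.5, 299.9) 16.34 [118.1  68.8]
scene 0.052 [526.2  12.4] (524.4, 12.3) -3.95 [120.   69.2]
scene 0.052 [ 478.7 -273. ] (477.3, -272.8) 5.9 [118.6  68.7]
```

```bash
sed -i 's/def lids(n,im,z):/def lids(n,im,z,b=134,L=150):/; s/>134)/>b)/; s/>150)/>L)/' h.py
python3 - <<'E'
from h import *
im=cv2.imread('pics/top0.png'); lab=cv2.cvtColor(im,cv2.COLOR_BGR2Lab)
for u,v in((155,190),(262,185),(368,205),(300,210),(240,150)): print(lab[v,u])
for z in(.04,.052):
    for r in lids('top',im,z,133,150):
        if 300<r[0][0]<700 and abs(r[0][1])<350: print(z,*r)
# overlay of rims with scene-based poses
g=[]
for n in('top','scene'):
    o=cv2.resize(cv2.imread(f'pics/{n}0.png'),None,fx=3,fy=3)
    for (x,y,a,z0) in((508.5,300.4,16.34,0),(526.2,12.4,-3.95,12),(471.1,-279.7,5.9,0)):
        a=np.radians(a); R=np.array([[np.cos(a),-np.sin(a)],[np.sin(a),np.cos(a)]])
        for s in(1,-1):
            for yy in (75,65):
                q=np.array([[-95,s*yy],[95,s*yy]])@R.T+[x,y]; p=proj(n,np.c_[q,[57+z0]*2]/1000)*3+1
                cv2.line(o,*[tuple(int(k) for k in pp) for pp in p],(0,0,255),1)
        q=np.array([[77,-65],[77,65]])@R.T+[x,y]; p=proj(n,np.c_[q,[57+z0]*2]/1000)*3+1
        cv2.line(o,*[tuple(int(k) for k in pp) for pp in p],(255,0,0),1)
    g.append(o[400:740,340:1220] if n=='top' else o[380:850,380:1200])
h=max(0,0); A=cv2.resize(g[0],(776,300)); B=cv2.resize(g[1],(523,300)); o=np.zeros((600,800,3),np.uint8); o[:300,:776]=A;o[300:,:523]=B
cv2.imwrite('pics/ov.png',o)
E
```

```text
[176 126 133]
[173 128 134]
[171 128 134]
[108 129 128]
[142 130 127]
0.04 [ 471. -283.] (470.4, -282.8) 6.29 [113.8  63.3]
0.04 [526.    9.6] (526.3, 9.6) -2.79 [114.1  63.4]
0.052 [ 470.3 -279.8] (469.7, -279.6) 6.29 [112.6  62.6]
0.052 [524.7   9.7] (525.0, 9.6) -2.79 [112.9  62.7]
```

View pics/ov.png

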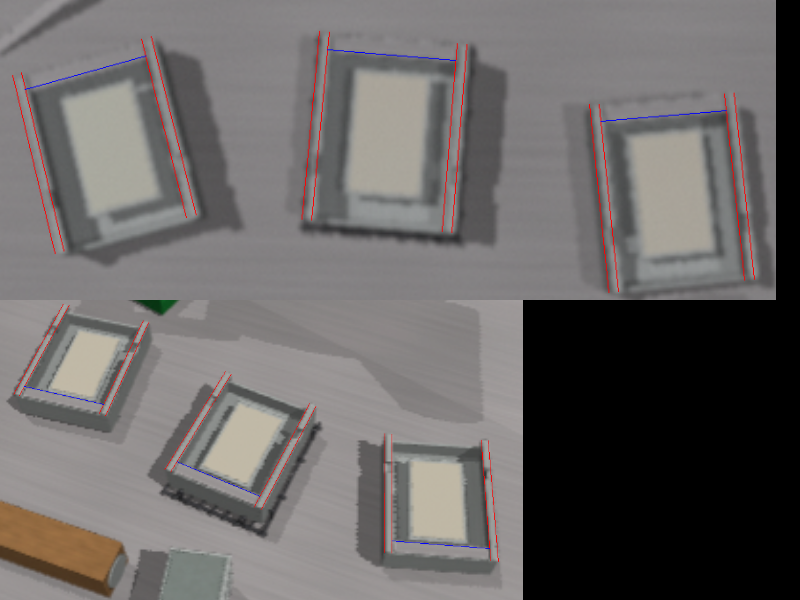

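```bash
cat >> h.py <<'E'
def psi_now(s):
    R=Rn.from_rotvec(s['orientation']).as_matrix(); return np.degrees(np.arctan2(R[1,0],R[0,0]))
def need(x,y,z,psi,f=167):
    """mm grasp point target; prints tool yaw (rad) then dx,dy,dz (mm, tool axes after that yaw)"""
    s=robot.read_state(); p=s['tool_pos']*1000; a=np.radians(psi)
    d=np.array([x,y,z+f])-p; X=np.array([np.cos(a),np.sin(a),0]); Y=np.array([np.sin(a),-np.cos(a),0])
    dp=(psi-psi_now(s)+180)%360-180
    print('t',round(s['t'],2),'psi',psi_now(s).round(2),'grasp',(p-[0,0,f]).round(1),'open',round(s['opening']*1000,1),'F',s['force'].round(1),'M',s['wrist_torque'].round(2))
    print('  yaw',round(-np.radians(dp),3),'d',np.round([d@X,d@Y,-d[2]],1))
def pose(c,psi,off):  # tray-frame offset to world
    a=np.radians(psi); return np.array(c)+np.array([[np.cos(a),-np.sin(a)],[np.sin(a),np.cos(a)]])@np.array(off)
E
python3 - <<'E'
from h import *
im=cv2.imread('pics/top0.png')
for b in(130,131):
  for z in(.04,.052):
    for r in lids('top',im,z,b,152):
        if 300<r[0][0]<700 and abs(r[0][1])<350: print(b,z,*r)
print(Rn.from_rotvec(robot.read_state()['orientation']).as_matrix().round(4).tolist())
print(pose((471,-281.3),6.1,(10,70)))
need(*pose((471,-281.3),6.1,(10,70)),130,6.1)
E
```

```text
130 0.04 [ 471.  -282.9] (471.3, -283.1) 6.43 [120.4  71.5]
130 0.04 [507.  296.7] (507.4, 296.7) 16.69 [119.7  70.4]
130 0.04 [526.5   9.5] (526.6, 9.2) -3.86 [122.2  72. ]
130 0.052 [ 470.3 -279.7] (470.6, -279.9) 6.43 [119.1  70.8]
130 0.052 [505.9 293.7] (506.3, 293.7) 16.69 [118.4  69.7]
130 0.052 [525.2   9.5] (525.3, 9.2) -3.86 [120.9  71.2]
131 0.04 [ 471. -283.] (471.3, -282.9) 6.66 [118.7  69. ]
131 0.04 [506.6 296.6] (507.0, 297.1) 16.62 [117.7  68.3]
131 0.04 [526.5   9.4] (527.0, 9.4) -3.11 [119.5  69.3]
131 0.052 [ 470.3 -279.8] (470.6, -279.7) 6.66 [117.4  68.3]
131 0.052 [505.5 293.5] (506.0, 294.1) 16.62 [116.4  67.6]
131 0.052 [525.3   9.4] (525.7, 9.5) -3.11 [118.2  68.5]
[[0.9521, 0.3058, -0.0004], [0.3058, -0.9521, 0.0016], [0.0001, -0.0017, -1.0]]
[ 473.50489445 -210.6337032 ]
t 0.1 psi 17.81 grasp [ 183.5 -571.   236.8] open 92.6 F [-0.2 -0.   0.1] M [-0.02  0.01 -0.04]
  yaw 0.204 d [ 326.7 -327.6  106.8]
```

Call:
apply_moves(
  deltas=[
    [22, [0, 0, 0], 0.1],
    [22, [0, 0, 0], 0.102],
    [22, [41, -41, 0], 0],
    [22, [41, -41, 0], 0],
    [22, [41, -41, 0], 0],
  ],
  grip_force=60,
)

```text
t: 0.72
tool_pos: [0.2931, -0.4341, 0.4042]
orientation: [-3.136, -0.17, 0.0]
force: [0.9, 0.3, -0.1]
opening: 0.0477
```

Call:
apply_moves(
  deltas=[
    [22, [41, -41, 0], 0],
    [22, [41, -41, 0], 0],
    [22, [41, -41, 0], 0],
    [22, [41, -41, 20], 0],
    [22, [39, -40, 40], 0],
  ],
)

```text
t: 1.35
tool_pos: [0.4705, -0.2132, 0.3493]
orientation: [3.135, 0.172, 0.005]
force: [0.8, -0.6, -0.2]
opening: 0.022
```

Run:
```python
from h import *
need(*pose((471,-281.3),6.2,(10,70)),70,6.2)
for n in('top','scene'): cv2.imwrite(f'pics/{n}1.png',viewer.read_camera(n))
a=cv2.imread('pics/top1.png')[150:280,290:430]; b=cv2.imread('pics/scene1.png')[60:215,100:270]
cv2.imwrite('pics/c1.png',np.hstack([cv2.resize(a,(400,400),interpolation=2),cv2.resize(b,(400,400),interpolation=2)]))
```

```text
t 1.35 psi 6.26 grasp [ 470.5 -213.2  182.3] open 22.0 F [ 0.8 -0.6 -0.2] M [ 0.   -0.    0.03]
  yaw 0.001 d [  3.2  -2.2 112.3]
```

View pics/c1.png

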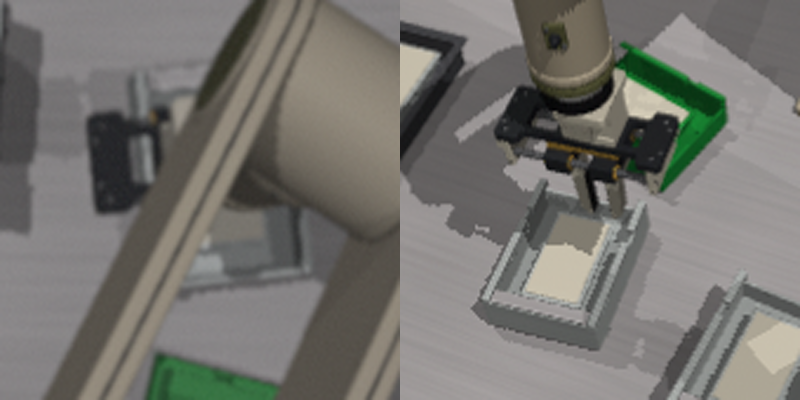

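The crop shows the fingers above the +y rim of the right tray (about 600,205 in the right half). I'll descend and check before closing.

Call:
apply_moves(
  deltas=[
    [22, [0, 0, 40], 0],
    [22, [0, 0, 40], 0],
    [22, [0, 0, 25], 0],
    [22, [0, 0, 20], 0],
    [22, [0, 0, 0], 0],
  ],
)

```text
t: 2.08
tool_pos: [0.4678, -0.2148, 0.2218]
orientation: [-3.135, -0.17, 0.005]
force: [0.1, 0.4, 0.2]
opening: 0.0219
```

Run:
```python
from h import *
need(*pose((471,-281.3),6.2,(10,70)),51,6.2)
```

```text
t 2.08 psi 6.21 grasp [ 467.8 -214.8   54.8] open 21.9 F [0.1 0.4 0.2] M [0.02 0.   0.02]
  yaw 0.0 d [ 6.  -3.6  3.8]
```

Call:
apply_moves(
  deltas=[
    [22, [6, -3.5, 0], 0],
    [22, [0, 0, 3], 0],
    [0, [0, 0, 0], 0],
    [0, [0, 0, 0], 0],
    [0, [0, 0, 0], 0],
  ],
  grip_force=60,
)

```text
t: 2.7
tool_pos: [0.4747, -0.2107, 0.2207]
orientation: [3.137, 0.171, 0.001]
force: [0.0, 0.0, 2.8]
opening: 0.0094
```

Run:
```python
from h import *
need(*pose((471,-281.3),6.2,(10,70)),51,6.2)
```

```text
t 2.7 psi 6.23 grasp [ 474.7 -210.7   53.7] open 9.4 F [0.  0.  2.8] M [0.33 0.04 0.12]
  yaw 0.001 d [-1.3 -0.2  2.7]
```

Call:
apply_moves(
  deltas=[
    [0, [0, 0, -5], 0],
    [0, [0, 0, -15], 0],
    [0, [0, 0, -30], 0],
    [0, [0, 0, -40], 0],
    [0, [0, 0, 0], 0],
  ],
)

```text
t: 3.32
tool_pos: [0.4759, -0.2114, 0.315]
orientation: [3.133, 0.171, 0.01]
force: [-0.4, -1.0, -4.6]
opening: 0.0094
```

Run:
```python
from h import *
need(474,-210,200,176.2)
for n in('top','scene'): cv2.imwrite(f'pics/{n}2.png',viewer.read_camera(n))
b=cv2.imread('pics/scene2.png')[90:240,90:290]
cv2.imwrite('pics/c2.png',cv2.resize(b,(800,600),interpolation=2))
```

```text
t 3.33 psi 6.23 grasp [ 475.9 -211.4  148. ] open 9.4 F [-0.4 -1.  -4.6] M [ 0.23  0.02 -0.02]
  yaw -2.966 d [  2.    1.3 -52. ]
```

View pics/c2.png

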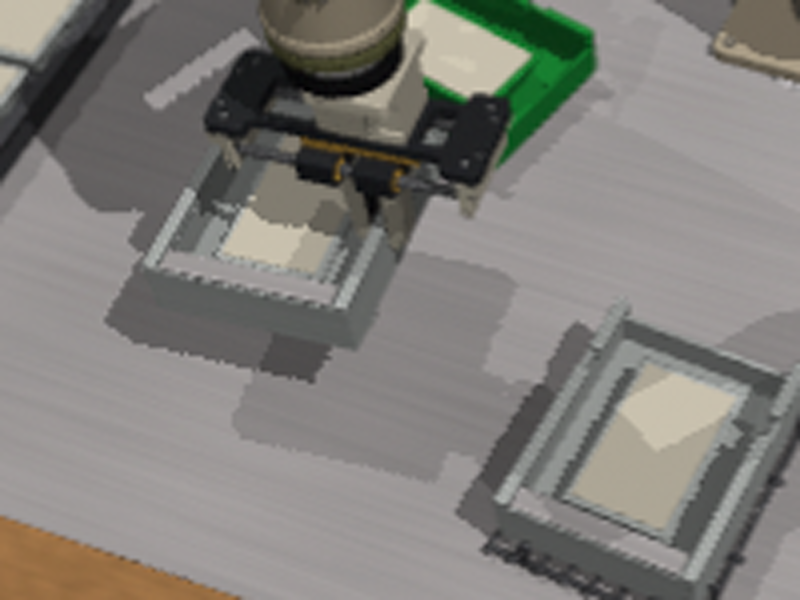

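Call:
apply_moves(
  deltas=[
    [0, [0, 0, -20], 0],
    [0, [0, 0, -20], -0.1],
    [0, [0, 0, -10], -0.175],
    [0, [0, 0, 0], -0.175],
    [0, [0, 0, 0], -0.175],
  ],
)

```text
t: 4.05
tool_pos: [0.4739, -0.2103, 0.3581]
orientation: [-2.927, -1.134, 0.004]
force: [0.0, -0.6, -4.3]
opening: 0.0096
```

Call:
apply_moves(
  deltas=[
    [0, [0, 0, 0], -0.175],
    [0, [0, 0, 0], -0.175],
    [0, [0, 0, 0], -0.175],
    [0, [0, 0, 0], -0.175],
    [0, [0, 0, 0], -0.175],
  ],
)

```text
t: 4.68
tool_pos: [0.4739, -0.2103, 0.3577]
orientation: [-2.169, -2.266, 0.002]
force: [1.4, -0.6, -3.9]
opening: 0.0097
```

Call:
apply_moves(
  deltas=[
    [0, [0, 0, 0], -0.175],
    [0, [0, 0, 0], -0.175],
    [0, [0, 0, 0], -0.175],
    [0, [0, 0, 0], -0.175],
    [0, [0, 0, 0], -0.175],
  ],
)

```text
t: 5.3
tool_pos: [0.4739, -0.2104, 0.3578]
orientation: [-1.005, -2.972, -0.001]
force: [0.2, -0.9, -4.4]
opening: 0.0098
```

Call:
apply_moves(
  deltas=[
    [0, [0, 0, 0], -0.175],
    [0, [0, 0, 0], -0.175],
    [0, [0, 0, 0], -0.175],
    [0, [0, 0, 0], -0.066],
    [0, [0, 0, 0], 0],
  ],
)

```text
t: 5.92
tool_pos: [0.474, -0.2105, 0.3583]
orientation: [-0.106, -3.137, -0.002]
force: [-0.4, 0.1, -4.6]
opening: 0.0096
```

Run:
```python
from h import *
B=(525.7,11);a=-3.8
# tray1 frame yaw a+180; centre at base x=28-18; grip at tray (10,70)
c=pose(B,a,(10,0)); g=pose(c,a+180,(10,70)); print(c,g)
need(*g,160,a+180)
s=robot.read_state(); print(s['q'].round(2))
```

```text
[535.67801468  10.337261  ] [521.06082697 -58.84610278]
t 5.92 psi 176.14 grasp [ 474.  -210.5  191.3] open 9.6 F [-0.4  0.1 -4.6] M [-0.25 -0.06  0.06]
  yaw -0.001 d [-36.9 154.4  31.3]
[-0.52 -0.06  1.77 -0.    1.44 -2.02]
```

Call:
apply_moves(
  deltas=[
    [0, [-10, 40, 0], 0],
    [0, [-10, 40, 0], 0],
    [0, [-10, 40, 10], 0],
    [0, [-7, 34, 15], 0],
    [0, [0, 0, 10], 0],
  ],
)

```text
t: 6.55
tool_pos: [0.5215, -0.0573, 0.3234]
orientation: [-0.103, -3.137, -0.001]
force: [-0.1, -1.4, -4.4]
opening: 0.0094
```

Call:
apply_moves(
  deltas=[
    [0, [0, 0, 0], 0],
    [0, [0, 0, 0], 0],
  ],
)

```text
t: 6.8
tool_pos: [0.5216, -0.0603, 0.3255]
orientation: [-0.107, -3.14, 0.001]
force: [-0.3, -0.9, -4.8]
opening: 0.0096
```

Run:
```python
from h import *
B=(525.7,11);a=-3.8
c=pose(B,a,(10,0)); g=pose(c,a+180,(10,70)); need(*g,135,a+180)
for n in('top','scene'): cv2.imwrite(f'pics/{n}3.png',viewer.read_camera(n))
b=cv2.imread('pics/scene3.png')[110:260,170:350]; t=cv2.imread('pics/top3.png')[120:260,190:350]
cv2.imwrite('pics/c3.png',np.hstack([cv2.resize(b,(400,400),interpolation=2),cv2.resize(t,(400,400),interpolation=2)]))
s0=cv2.imread('pics/scene3.png')
for r in lids('scene',s0,.06+.04+.045): print(r)
```

```text
t 6.8 psi 176.08 grasp [521.6 -60.3 158.5] open 9.6 F [-0.3 -0.9 -4.8] M [-0.27 -0.15  0.01]
  yaw -0.002 d [ 0.7  1.4 23.5]
(array([1045.8,  -22.9]), (1038.3, -20.4), np.float64(-75.79), array([84.8, 34.4]))
(array([1062.1, -107.7]), (1065.1, -105.2), np.float64(-70.74), array([87.4, 64.9]))
(array([1058.1, -249.5]), (1054.7, -265.8), np.float64(85.61), array([208.5,  64.6]))
(array([518.2, 625.9]), (516.3, 626.0), np.float64(-1.68), array([105.7,  61.5]))
(array([571. , 297.4]), (568.9, 297.6), np.float64(16.33), array([107.2,  62.5]))
(array([395.4, 626.5]), (392.3, 628.4), np.float64(0.99), array([106.4,  51.5]))
(array([543.4,  11.9]), (538.6, 10.7), np.float64(-9.93), array([115.9,  67.5]))
(array([ 747.6, -545.6]), (746.0, -546.0), np.float64(3.98), array([106.3,  62.1]))
(array([ 623.1, -553.3]), (621.6, -553.9), np.float64(4.67), array([106.2,  61.9]))
(array([ 628.6, -632.8]), (627.4, -633.1), np.float64(3.26), array([105.4,  62.4]))
(array([ 621.2, -707.7]), (631.8, -712.5), np.float64(23.43), array([97.4, 51.5]))
(array([ 499.8, -560.8]), (498.9, -561.0), np.float64(2.98), array([105.5,  62.4]))
(array([ 504.7, -640.3]), (503.9, -640.6), np.float64(3.92), array([105.7,  61.9]))
(array([ 509.3, -719.8]), (508.1, -720.0), np.float64(3.07), array([106.8,  62.4]))
(array([ 507.8, -796.8]), (512.8, -799.6), np.float64(15.35), array([101.3,  57.3]))
(array([ 375.9, -568.1]), (374.6, -568.4), np.float64(3.62), array([105.7,  61.7]))
(array([ 380.8, -648. ]), (379.9, -648.1), np.float64(4.07), array([106.1,  62.5]))
(array([ 385. , -727.2]), (383.9, -727.4), np.float64(3.9), array([106.8,  61.8]))
(array([ 389.4, -806.9]), (388.1, -807.5), np.float64(4.02), array([106.6,  62.1]))
(array([-224.9,  385.8]), (-224.0, 387.3), np.float64(-89.25), array([368.1, 158.2]))
(array([   9. , -327.2]), (-78.0, -337.0), np.float64(-18.98), array([323.2, 161. ]))
```

View pics/c3.png

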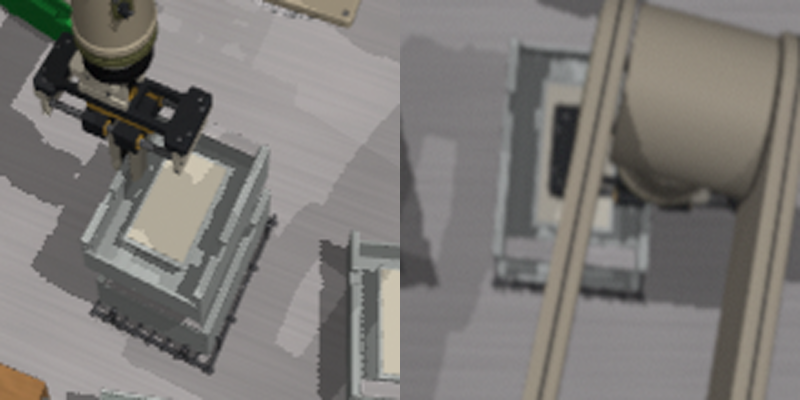

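Call:
apply_moves(
  deltas=[
    [0, [0.5, 1.5, 15], 0],
    [0, [0, 0, 12], 0],
    [0, [0, 0, 6], 0],
    [0, [0, 0, 2], 0],
    [0, [0, 0, 0], 0],
  ],
)

```text
t: 7.52
tool_pos: [0.5214, -0.0579, 0.2903]
orientation: [-0.105, -3.14, -0.0]
force: [-0.2, -0.1, -4.2]
opening: 0.0093
```

```bash
cat > st.py <<'E'
from h import *
B=(525.7,11);a=-3.8
c=pose(B,a,(10,0)); g=pose(c,a+180,(10,70)); need(*g,114,a+180)
E
python3 st.py
```

```text
t 7.53 psi 176.17 grasp [521.4 -57.9 123.3] open 9.3 F [-0.2 -0.1 -4.2] M [-0.25 -0.1  -0.02]
  yaw -0.0 d [ 0.3 -0.9  9.3]
```

Call:
apply_moves(
  deltas=[
    [0, [0, -0.5, 2], 0],
    [0, [0, 0, 2], 0],
    [0, [0, 0, 0], 0],
  ],
)

```text
t: 7.9
tool_pos: [0.5213, -0.0584, 0.2862]
orientation: [-0.105, -3.14, -0.0]
force: [0.3, 0.3, -4.9]
opening: 0.0093
```

```bash
python3 st.py
```

```text
t 7.9 psi 176.17 grasp [521.3 -58.4 119.2] open 9.3 F [ 0.3  0.3 -4.9] M [-0.28 -0.11 -0.  ]
  yaw -0.0 d [ 0.2 -0.5  5.2]
```

Call:
apply_moves(
  deltas=[
    [0, [0, 0, 2], 0],
    [0, [0, 0, 0], 0],
  ],
)

```text
t: 8.15
tool_pos: [0.5217, -0.0585, 0.2852]
orientation: [0.105, 3.139, -0.0]
force: [0.4, 0.6, 1.5]
opening: 0.0095
```

```bash
python3 st.py
```

```text
t 8.15 psi 176.17 grasp [521.7 -58.5 118.2] open 9.5 F [0.4 0.6 1.5] M [-0.13  0.19 -0.01]
  yaw -0.001 d [ 0.6 -0.4  4.2]
```

Call:
apply_moves(
  deltas=[
    [0, [0, 0, 1], 0],
    [0, [0, 0, 1], 0],
    [0, [0, 0, 0], 0],
  ],
  grip_force=35,
)

```text
t: 8.52
tool_pos: [0.5223, -0.0586, 0.2838]
orientation: [0.105, 3.136, -0.001]
force: [3.7, -0.0, 5.8]
opening: 0.0099
```

```bash
python3 st.py
```

```text
t 8.53 psi 176.17 grasp [522.3 -58.6 116.8] open 9.9 F [ 3.7 -0.   5.8] M [-0.02 -0.36  0.04]
  yaw -0.001 d [ 1.2 -0.4  2.8]
```

Call:
apply_moves(
  deltas=[
    [0, [-2, 0, 0], 0],
    [0, [-2, 0, 0], 0],
    [0, [0, 0, 0], 0],
  ],
  grip_force=40,
)

```text
t: 8.9
tool_pos: [0.525, -0.0588, 0.2837]
orientation: [-0.105, -3.139, 0.001]
force: [-8.8, 0.5, 16.3]
opening: 0.0096
```

```bash
python3 st.py
```

```text
t 8.9 psi 176.19 grasp [525.  -58.8 116.7] open 9.6 F [-8.8  0.5 16.3] M [0.01 1.57 0.18]
  yaw -0.0 d [ 4.  -0.3  2.7]
```

Call:
apply_moves(
  deltas=[
    [0, [-2, 0, 0], 0],
    [0, [-2, 0, 0], 0],
    [0, [0, 0, 0], 0],
  ],
)

```text
t: 9.28
tool_pos: [0.5292, -0.059, 0.2835]
orientation: [-0.104, -3.139, 0.001]
force: [-6.4, 0.8, 12.9]
opening: 0.0098
```

```bash
python3 st.py
```

```text
t 9.28 psi 176.2 grasp [529.2 -59.  116.5] open 9.8 F [-6.4  0.8 12.9] M [-0.07  1.08  0.3 ]
  yaw -0.0 d [ 8.2 -0.3  2.5]
```

Call:
apply_moves(
  deltas=[
    [0, [-2, 0, -0.5], 0],
    [0, [-2, 0, -0.3], 0],
    [0, [0, 0, 0], 0],
  ],
)

```text
t: 9.65
tool_pos: [0.5331, -0.0593, 0.2835]
orientation: [-0.104, -3.139, 0.0]
force: [-4.6, 1.4, 6.2]
opening: 0.0096
```

```bash
python3 st.py
```

```text
t 9.65 psi 176.19 grasp [533.1 -59.3 116.5] open 9.6 F [-4.6  1.4  6.2] M [-0.08  0.53  0.21]
  yaw -0.0 d [12.  -0.4  2.5]
```

Call:
apply_moves(
  deltas=[
    [0, [-1.5, 0, 0], 0],
    [0, [-1.5, 0, 0], 0],
    [0, [0, 0, 0], 0],
  ],
)

```text
t: 10.02
tool_pos: [0.5355, -0.0594, 0.2832]
orientation: [-0.104, -3.137, -0.0]
force: [-8.0, 1.0, 9.5]
opening: 0.0097
```

```bash
python3 st.py
```

```text
t 10.03 psi 176.19 grasp [535.5 -59.4 116.2] open 9.7 F [-8.   1.   9.5] M [0.02 1.32 0.18]
  yaw -0.0 d [14.4 -0.4  2.2]
```

Run:
```python
from h import *
for n in('top','scene'): cv2.imwrite(f'pics/{n}4.png',viewer.read_camera(n))
b=cv2.imread('pics/scene4.png')[155:265,200:310]
cv2.imwrite('pics/c4.png',cv2.resize(b,(600,600),interpolation=2))
```

```text
(no output)
```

View pics/c4.png

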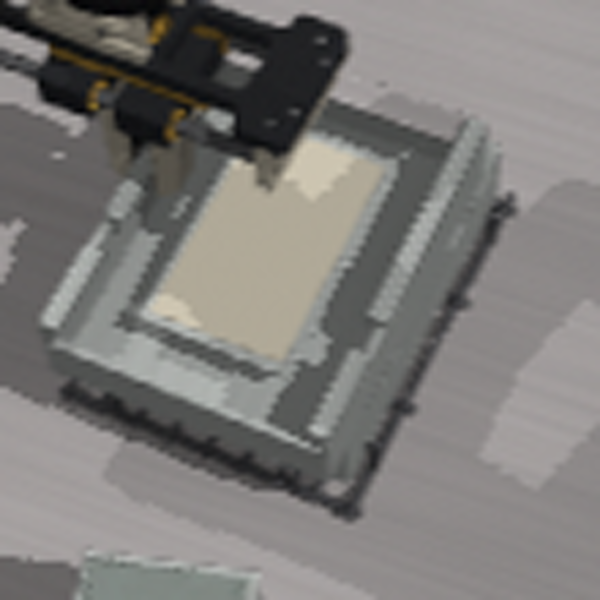

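Call:
apply_moves(
  deltas=[
    [22, [0, 0, 0], 0],
    [22, [0, 0, 0], 0],
    [22, [0, 0, -15], 0],
    [22, [0, 0, -30], 0],
    [0, [0, 0, -5], 0],
  ],
)

```text
t: 10.75
tool_pos: [0.5373, -0.0596, 0.3365]
orientation: [0.105, 3.135, -0.001]
force: [0.5, 0.0, -0.7]
opening: 0.0162
```

Run:
```python
from h import *
B=(525.7,11);a=-3.8
need(*pose(B,a,(-105,0)),104,a+180)
im=viewer.read_camera('scene'); cv2.imwrite('pics/scene5.png',im)
for r in lids('scene',im,.103):
    if 400<r[0][0]<650 and abs(r[0][1])<200: print(r)
```

```text
t 10.75 psi 176.17 grasp [537.3 -59.6 169.5] open 16.2 F [ 0.5  0.  -0.7] M [-0.01 -0.15 -0.01]
  yaw -0.0 d [121.2  69.7  65.5]
(array([552.3,  12.5]), (550.5, 11.7), np.float64(-2.25), array([122.2,  69.1]))
```

Call:
apply_moves(
  deltas=[
    [0, [30, 20, 0], 0],
    [0, [40, 25, 0], 0],
    [0, [40, 25, 0], 0],
    [0, [11, 0, 20], 0],
    [0, [0, 0, 25], 0],
  ],
)

```text
t: 11.42
tool_pos: [0.4194, 0.019, 0.2874]
orientation: [0.103, 3.139, -0.0]
force: [0.6, -0.0, 0.3]
opening: 0.0006
```

Call:
apply_moves(
  deltas=[
    [0, [0, 0, 15], 0],
    [0, [0, 0, 5], 0],
    [0, [0, 0, 0], 0],
  ],
)

```text
t: 11.8
tool_pos: [0.4204, 0.0184, 0.2681]
orientation: [-0.105, -3.139, -0.0]
force: [0.6, 0.2, -0.5]
opening: 0.0005
```

```bash
cat > st.py <<'E'
from h import *
B=(525.7,11);a=-3.8
need(*pose(B,a,(-82,0)),104,a+180)
E
python3 st.py
```

```text
t 11.8 psi 176.16 grasp [420.4  18.4 101.1] open 0.5 F [ 0.6  0.2 -0.5] M [ 0.05 -0.15 -0.05]
  yaw -0.001 d [-23.6  -0.4  -2.9]
```

Approach the heel wall in small steps, watching the force.

Call:
apply_moves(
  deltas=[
    [0, [-8, -0.5, 0], 0],
    [0, [-6, 0, 0], 0],
    [0, [-3, 0, 0], 0],
    [0, [-2, 0, 0], 0],
    [0, [0, 0, 0], 0],
  ],
)

```text
t: 12.42
tool_pos: [0.4392, 0.0167, 0.2681]
orientation: [-0.105, -3.14, 0.0]
force: [0.2, -0.3, 0.2]
opening: 0.0005
```

```bash
python3 st.py
```

```text
t 12.43 psi 176.17 grasp [439.2  16.7 101.1] open 0.5 F [ 0.2 -0.3  0.2] M [ 0.01 -0.15  0.01]
  yaw -0.0 d [-4.7  0.  -2.9]
```

Call:
apply_moves(
  deltas=[
    [0, [-2, 0, 0], 0],
    [0, [-1.5, 0, 0], 0],
    [0, [0, 0, 0], 0],
  ],
)

```text
t: 12.8
tool_pos: [0.4427, 0.0165, 0.2682]
orientation: [-0.105, -3.14, 0.0]
force: [-1.1, 0.1, 0.0]
opening: 0.0004
```

```bash
python3 st.py
```

```text
t 12.8 psi 176.17 grasp [442.7  16.5 101.2] open 0.4 F [-1.1  0.1  0. ] M [ 0.04 -0.14  0.  ]
  yaw -0.0 d [-1.2  0.  -2.8]
```

Call:
apply_moves(
  deltas=[
    [0, [-1, 0, 0], 0],
    [0, [-1, 0, 0], 0],
    [0, [0, 0, 0], 0],
  ],
)

```text
t: 13.18
tool_pos: [0.4447, 0.0164, 0.2682]
orientation: [0.105, 3.14, -0.0]
force: [0.1, -0.6, -0.1]
opening: 0.0004
```

```bash
python3 st.py
```

```text
t 13.18 psi 176.17 grasp [444.7  16.4 101.2] open 0.4 F [ 0.1 -0.6 -0.1] M [-0.   -0.16 -0.02]
  yaw -0.0 d [ 0.8  0.  -2.8]
```

Call:
apply_moves(
  deltas=[
    [0, [-1, 0, 0], 0],
    [0, [-0.5, 0, 0], 0],
    [0, [0, 0, 0], 0],
  ],
)

```text
t: 13.55
tool_pos: [0.4461, 0.0163, 0.2681]
orientation: [-0.105, -3.14, 0.0]
force: [-0.8, -0.7, -0.0]
opening: 0.0005
```

```bash
python3 st.py
```

```text
t 13.55 psi 176.17 grasp [446.1  16.3 101.1] open 0.5 F [-0.8 -0.7 -0. ] M [ 0.   -0.15  0.03]
  yaw -0.0 d [ 2.3  0.  -2.9]
```

No contact yet (noise is about 1 N), so I'll continue.

Call:
apply_moves(
  deltas=[
    [0, [-1, 0, 0], 0],
    [0, [-1, 0, 0], 0],
    [0, [0, 0, 0], 0],
  ],
)

```text
t: 13.92
tool_pos: [0.4472, 0.0162, 0.2678]
orientation: [-0.104, -3.136, -0.0]
force: [-8.9, 0.0, 7.9]
opening: 0.0008
```

```bash
python3 st.py
```

```text
t 13.93 psi 176.18 grasp [447.2  16.2 100.8] open 0.8 F [-8.9  0.   7.9] M [0.14 1.48 0.03]
  yaw -0.0 d [ 3.4 -0.  -3.2]
```

Call:
apply_moves(
  deltas=[
    [0, [-1, 0, 0], 0],
    [0, [-1, 0, 0], 0],
    [0, [0, 0, 0], 0],
  ],
)

```text
t: 14.3
tool_pos: [0.4492, 0.0161, 0.2678]
orientation: [-0.105, -3.136, -0.0]
force: [-8.8, 0.8, 7.5]
opening: 0.0002
```

```bash
python3 st.py
```

```text
t 14.3 psi 176.18 grasp [449.2  16.1 100.8] open 0.2 F [-8.8  0.8  7.5] M [0.17 1.48 0.  ]
  yaw -0.0 d [ 5.3 -0.1 -3.2]
```

Call:
apply_moves(
  deltas=[
    [0, [0, 0, 3], 0],
    [0, [0, 0, 3], 0],
    [0, [-0.5, 0, 2], 0],
    [0, [-0.5, 0, 0], 0],
    [0, [0, 0, 0], 0],
  ],
)

```text
t: 14.92
tool_pos: [0.45, 0.0161, 0.2595]
orientation: [-0.105, -3.135, -0.0]
force: [-9.4, 1.3, 4.5]
opening: 0.0002
```

```bash
python3 st.py
```

```text
t 14.93 psi 176.18 grasp [450.   16.1  92.5] open 0.2 F [-9.4  1.3  4.5] M [0.25 1.55 0.01]
  yaw -0.0 d [  6.1  -0.1 -11.5]
```

Call:
apply_moves(
  deltas=[
    [0, [-0.5, 0, 0], 0],
    [0, [-0.5, 0, 0.5], 0],
    [0, [0, 0, 0], 0],
  ],
)

```text
t: 15.3
tool_pos: [0.4509, 0.0162, 0.2584]
orientation: [-0.105, -3.135, -0.001]
force: [-5.2, 2.5, -1.3]
opening: 0.0006
```

```bash
python3 st.py
```

```text
t 15.3 psi 176.18 grasp [450.9  16.2  91.4] open 0.6 F [-5.2  2.5 -1.3] M [0.46 0.93 0.  ]
  yaw -0.0 d [  7.   -0.2 -12.6]
```

Call:
apply_moves(
  deltas=[
    [0, [-0.5, 0, 0], 0],
    [0, [-0.5, 0, 0.5], 0],
    [0, [0, 0, 0], 0],
  ],
)

```text
t: 15.68
tool_pos: [0.4514, 0.0162, 0.2573]
orientation: [-0.104, -3.133, -0.001]
force: [-7.3, 2.4, -1.3]
opening: 0.0006
```

```bash
python3 st.py
```

```text
t 15.68 psi 176.19 grasp [451.4  16.2  90.3] open 0.6 F [-7.3  2.4 -1.3] M [0.37 1.29 0.03]
  yaw -0.0 d [  7.5  -0.2 -13.7]
```

Run:
```python
from h import *
im=viewer.read_camera('scene'); cv2.imwrite('pics/scene6.png',im)
for r in lids('scene',im,.100):
    if 400<r[0][0]<650 and abs(r[0][1])<200: print(r)
b=im[145:265,195:315]
cv2.imwrite('pics/c6.png',cv2.resize(b,(600,600),interpolation=2))
```

```text
(array([555. ,  11.2]), (553.0, 11.1), np.float64(-3.08), array([121.1,  69.4]))
```

View pics/c6.png

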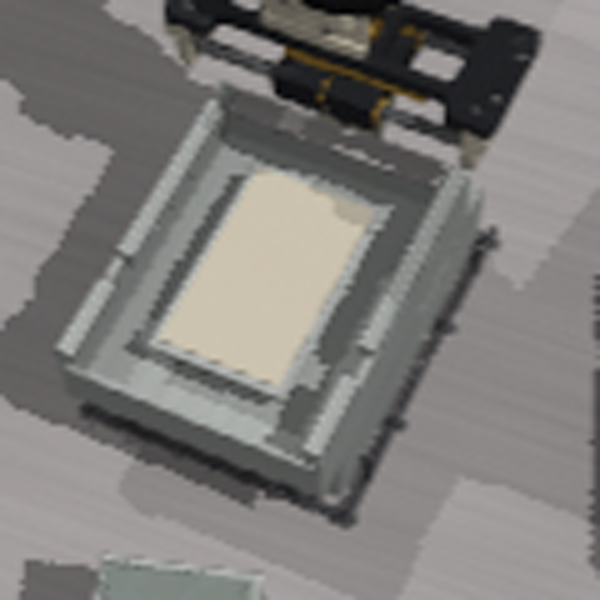

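Call:
apply_moves(
  deltas=[
    [0, [3, 0, 0], 0],
    [0, [10, 0, 0], 0],
    [0, [5, 0, -10], 0],
    [0, [0, 0, -30], 0],
    [0, [0, 0, -25], 0],
  ],
)

```text
t: 16.35
tool_pos: [0.4351, 0.017, 0.3262]
orientation: [0.105, 3.138, -0.0]
force: [0.6, -0.5, -0.1]
opening: 0.0004
```

Run:
```python
from h import *
im=viewer.read_camera('scene'); cv2.imwrite('pics/scene7.png',im)
for r in lids('scene',im,.100):
    if 400<r[0][0]<650 and abs(r[0][1])<200: print(r)
B=(525.7,11);a=-3.8
need(*pose(B,a,(-36,-70)),122,a+180,186)
need(*pose(B,a,(-36,70)),122,a+180,186)
```

```text
(array([554.6,  11.2]), (552.6, 10.9), np.float64(-3.97), array([120.9,  69.4]))
t 16.4 psi 176.17 grasp [436.2  16.9 143.8] open 0.3 F [ 1.5 -0.2  3.1] M [ 0.05 -0.21 -0.04]
  yaw -0.0 d [-53.7 -70.   21.8]
t 16.4 psi 176.17 grasp [436.2  16.9 143.8] open 0.3 F [ 1.5 -0.2  3.1] M [ 0.05 -0.21 -0.04]
  yaw -0.0 d [-53.7  70.   21.8]
```

Call:
apply_moves(
  deltas=[
    [0, [-27, -35, 0], 0],
    [0, [-27, -35, 0], 0],
    [0, [0, 0, 10], 0],
    [0, [0, 0, 10], 0],
    [0, [0, 0, 0], 0],
  ],
)

```text
t: 17.02
tool_pos: [0.4838, -0.0556, 0.3036]
orientation: [-0.104, -3.139, -0.001]
force: [0.6, 0.6, 0.1]
opening: 0.0006
```

Call:
apply_moves(
  deltas=[
    [0, [0, 0, 2], 0],
    [0, [0, 0, 2], 0],
    [0, [0, 0, 0], 0],
  ],
)

```text
t: 17.4
tool_pos: [0.4839, -0.0558, 0.3031]
orientation: [-0.103, -3.14, 0.001]
force: [-15.8, 1.0, 28.9]
opening: 0.0006
```

```bash
cat > st.py <<'E'
from h import *
B=(525.7,11);a=-3.8
need(*pose(B,a,(-36,-70)),117,a+180,186)
E
python3 st.py
```

```text
t 17.4 psi 176.24 grasp [483.9 -55.8 117.1] open 0.6 F [-15.8   1.   28.9] M [ 0.25  2.75 -0.01]
  yaw 0.001 d [-1.3 -0.6  0.1]
```

Call:
apply_moves(
  deltas=[
    [0, [0, 0, 1], 0],
    [0, [0, 0, 1], 0],
    [0, [0, 0, 0], 0],
  ],
)

```text
t: 17.77
tool_pos: [0.484, -0.056, 0.3029]
orientation: [0.103, 3.14, -0.002]
force: [-24.2, 1.5, 44.0]
opening: 0.0003
```

```bash
python3 st.py
```

```text
t 17.77 psi 176.24 grasp [484.  -56.  116.9] open 0.3 F [-24.2   1.5  44. ] M [ 0.23  4.33 -0.02]
  yaw 0.001 d [-1.2 -0.3 -0.1]
```

Rim contact at 117.1 mm matches home (117) on the −y side. Backing off at once, then checking the +y side more gently.

Call:
apply_moves(
  deltas=[
    [0, [0, 0, -6], 0],
    [0, [0, 0, -15], 0],
    [0, [0, 45, 0], 0],
    [0, [0, 50, 0], 0],
    [0, [0, 45, 0], 0],
  ],
)

```text
t: 18.4
tool_pos: [0.4934, 0.085, 0.3195]
orientation: [0.105, 3.14, 0.0]
force: [0.4, -0.9, -0.1]
opening: 0.0004
```

Call:
apply_moves(
  deltas=[
    [0, [0, 0, 13], 0],
    [0, [0, 0, 3], 0],
    [0, [0, 0, 0], 0],
  ],
)

```text
t: 18.77
tool_pos: [0.4936, 0.0829, 0.3034]
orientation: [-0.105, -3.139, -0.001]
force: [-1.5, 2.5, 3.6]
opening: 0.0004
```

```bash
sed -i 's/-36,-70/-36,70/' st.py; python3 st.py
```

```text
t 18.77 psi 176.16 grasp [493.6  82.9 117.4] open 0.4 F [-1.5  2.5  3.6] M [0.46 0.07 0.04]
  yaw -0.001 d [-0.8  0.4  0.4]
```

Both heel corners sit at about 117 mm, so tray one is level and locked. Next is the left tray, which I'll pinch at its −y rim.

Call:
apply_moves(
  deltas=[
    [22, [0, 0, -30], 0],
    [22, [0, 0, -30], 0],
    [22, [0, 0, 0], -0.18],
    [22, [0, 0, 0], -0.174],
    [22, [0, 0, 0], 0],
  ],
)

```text
t: 19.4
tool_pos: [0.4935, 0.0822, 0.3628]
orientation: [0.446, -3.109, 0.0]
force: [-0.4, 0.2, -0.2]
opening: 0.022
```

```bash
cat > st.py <<'E'
from h import *
need(*pose((507.7,298.6),16.5,(10,-70)),53,196.5)
E
python3 st.py
```

```text
t 19.4 psi -163.68 grasp [493.5  82.2 195.8] open 22.0 F [-0.4  0.2 -0.2] M [ 0.09 -0.19 -0.01]
  yaw -0.003 d [-85.  133.5 142.8]
```

Call:
apply_moves(
  deltas=[
    [22, [-25, 40, 0], 0],
    [22, [-25, 40, 0], 0],
    [22, [-25, 40, 10], 0],
    [22, [-10, 13, 40], 0],
    [22, [0, 0, 35], 0],
  ],
)

```text
t: 20.02
tool_pos: [0.5376, 0.2355, 0.2766]
orientation: [0.444, -3.11, 0.0]
force: [0.2, -0.4, 0.1]
opening: 0.0219
```

Call:
apply_moves(
  deltas=[
    [22, [0, 0, 0], 0],
    [22, [0, 0, 0], 0],
  ],
)

```text
t: 20.27
tool_pos: [0.538, 0.2344, 0.2794]
orientation: [-0.446, 3.109, 0.0]
force: [-0.4, 0.4, 0.9]
opening: 0.0218
```

```bash
python3 st.py
python3 - <<'E'
from h import *
im=viewer.read_camera('scene'); cv2.imwrite('pics/scene8.png',im)
b=im[170:290,260:400]
cv2.imwrite('pics/c8.png',cv2.resize(b,(700,600),interpolation=2))
E
```

```text
t 20.27 psi -163.69 grasp [538.  234.4 112.4] open 21.8 F [-0.4  0.4  0.9] M [ 0.09 -0.13  0.01]
  yaw -0.003 d [ 0.9  0.1 59.4]
```

View pics/c8.png

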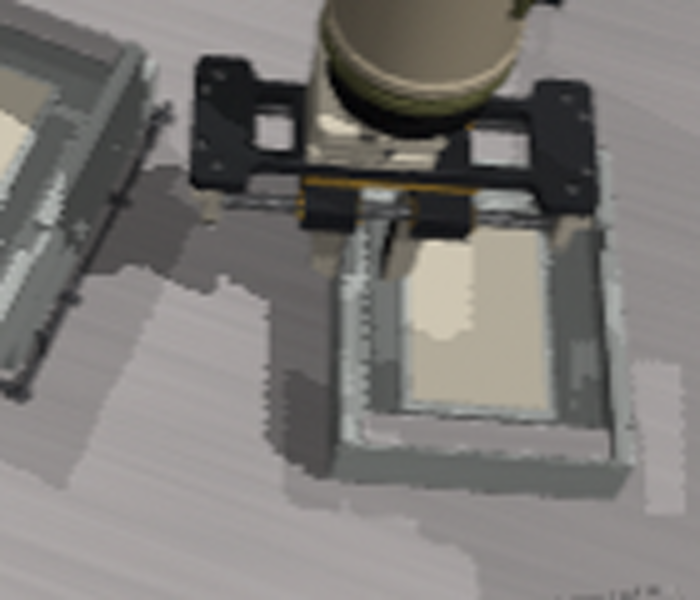

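The fingers straddle the −y rim (about 360,260). The gripper body is clear of the stack at the left. Descending.

Call:
apply_moves(
  deltas=[
    [22, [0, 0, 25], 0],
    [22, [0, 0, 20], 0],
    [22, [0, 0, 10], 0],
    [22, [0, 0, 4], 0],
    [22, [0, 0, 0], 0],
  ],
)

```text
t: 20.95
tool_pos: [0.5377, 0.2349, 0.2194]
orientation: [-0.449, 3.109, 0.0]
force: [0.8, 0.0, 0.0]
opening: 0.0219
```

```bash
python3 st.py
```

```text
t 20.95 psi -163.55 grasp [537.7 234.9  52.4] open 21.9 F [0.8 0.  0. ] M [ 0.1  -0.15  0.04]
  yaw -0.001 d [ 0.7 -0.4 -0.6]
```

Call:
apply_moves(
  deltas=[
    [0, [0, 0, 0], 0],
    [0, [0, 0, 0], 0],
    [0, [0, 0, 0], 0],
  ],
  grip_force=60,
)

```text
t: 21.32
tool_pos: [0.5379, 0.2349, 0.2199]
orientation: [-0.45, 3.108, -0.0]
force: [-0.1, -1.5, 1.8]
opening: 0.0096
```

```bash
python3 st.py
```

```text
t 21.32 psi -163.54 grasp [537.9 234.9  52.9] open 9.6 F [-0.1 -1.5  1.8] M [-0.25 -0.29  0.05]
  yaw -0.001 d [ 0.9 -0.3 -0.1]
```

Call:
apply_moves(
  deltas=[
    [0, [0, 0, -5], 0],
    [0, [0, 0, -20], 0],
    [0, [0, 0, -40], 0],
    [0, [0, 0, -50], 0],
    [0, [0, 0, -40], 0],
  ],
)

```text
t: 21.95
tool_pos: [0.5374, 0.2349, 0.3776]
orientation: [-0.449, 3.107, 0.001]
force: [1.0, 0.3, -3.4]
opening: 0.0091
```

Call:
apply_moves(
  deltas=[
    [0, [0, 0, 0], 0.12],
    [0, [0, 0, 0], 0.12],
    [0, [0, 0, 0], 0.113],
    [0, [0, 0, 0], 0],
  ],
)

```text
t: 22.45
tool_pos: [0.5374, 0.2348, 0.375]
orientation: [0.102, 3.14, 0.0]
force: [0.9, -0.2, -5.8]
opening: 0.0093
```

```bash
cat > st.py <<'E'
from h import *
T=(553.6,9.5);a=-3.8   # tray1 centre, yaw a+180
c=pose(T,a+180,(10,0)); g=pose(c,a,(10,-70)); need(*g,165.9,a+180)
E
python3 st.py
```

```text
t 22.45 psi 176.27 grasp [537.4 234.8 208. ] open 9.3 F [ 0.9 -0.2 -5.8] M [-0.33 -0.14 -0.01]
  yaw 0.001 d [ -31.1 -293.8   42.1]
```

Call:
apply_moves(
  deltas=[
    [0, [-3, -20, 0], 0],
    [0, [-4, -40, 0], 0],
    [0, [-4, -45, 0], 0],
    [0, [-4, -45, 0], 0],
    [0, [-4, -45, 0], 0],
  ],
)

```text
t: 23.08
tool_pos: [0.5433, 0.0367, 0.3746]
orientation: [0.1, 3.14, -0.001]
force: [0.5, -0.8, -3.9]
opening: 0.0092
```

Call:
apply_moves(
  deltas=[
    [0, [-4, -40, 0], 0],
    [0, [-4, -35, 0], 0],
    [0, [-4, -20, 0], 0],
    [0, [0, -4, 0], 0],
    [0, [0, 0, 0], 0],
  ],
)

```text
t: 23.7
tool_pos: [0.5491, -0.0602, 0.3741]
orientation: [-0.103, -3.14, -0.001]
force: [-1.0, -0.1, -5.4]
opening: 0.0099
```

```bash
python3 st.py
```

```text
t 23.7 psi 176.26 grasp [549.1 -60.2 207.1] open 9.9 F [-1.  -0.1 -5.4] M [-0.26 -0.13  0.03]
  yaw 0.001 d [ 0.2 -0.1 41.2]
```

Call:
apply_moves(
  deltas=[
    [0, [0, 0, 15], 0],
    [0, [0, 0, 12], 0],
    [0, [0, 0, 7], 0],
    [0, [0, 0, 3], 0],
    [0, [0, 0, 0], 0],
  ],
)

```text
t: 24.32
tool_pos: [0.5492, -0.0605, 0.337]
orientation: [-0.103, -3.14, -0.0]
force: [-0.2, 0.2, -4.8]
opening: 0.0092
```

```bash
python3 st.py;  python3 - <<'E'
from h import *
im=viewer.read_camera('scene'); cv2.imwrite('pics/scene9.png',im)
cv2.imwrite('pics/c9.png',cv2.resize(im[135:265,185:335],(692,600),interpolation=2))
E
```

```text
t 24.32 psi 176.24 grasp [549.2 -60.5 170. ] open 9.2 F [-0.2  0.2 -4.8] M [-0.23 -0.2  -0.01]
  yaw 0.001 d [0.2 0.1 4.1]
```

View pics/c9.png

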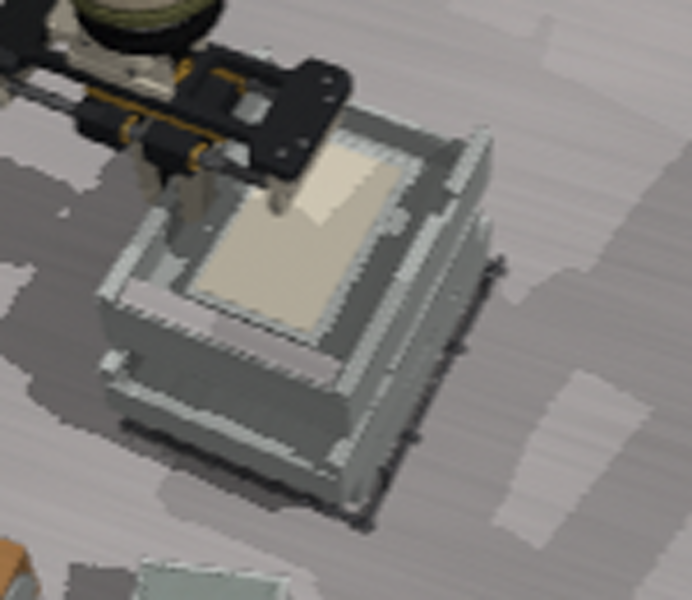

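The tray is level and in line above tray one, with its lip end far. Lowering to lug contact, as before.

Call:
apply_moves(
  deltas=[
    [0, [0, 0, 2], 0],
    [0, [0, 0, 2], 0],
    [0, [0, 0, 0], 0],
  ],
)

```text
t: 24.75
tool_pos: [0.5491, -0.0606, 0.333]
orientation: [-0.103, -3.14, -0.0]
force: [-0.2, -1.0, -4.4]
opening: 0.0092
```

```bash
python3 st.py
```

```text
t 24.75 psi 176.23 grasp [549.1 -60.6 166. ] open 9.2 F [-0.2 -1.  -4.4] M [-0.32 -0.18 -0.03]
  yaw 0.0 d [0.2 0.2 0.1]
```

Call:
apply_moves(
  deltas=[
    [0, [0, 0, 1.5], 0],
    [0, [0, 0, 0], 0],
  ],
)

```text
t: 25.0
tool_pos: [0.5493, -0.0606, 0.3326]
orientation: [0.103, 3.139, -0.0]
force: [-3.3, 0.7, 1.2]
opening: 0.0094
```

```bash
python3 st.py
```

```text
t 25.0 psi 176.23 grasp [549.3 -60.6 165.6] open 9.4 F [-3.3  0.7  1.2] M [-0.2   0.2   0.07]
  yaw 0.001 d [ 0.3  0.2 -0.3]
```

Call:
apply_moves(
  deltas=[
    [0, [0, 0, 1], 0],
    [0, [0, 0, 1], 0],
    [0, [0, 0, 0], 0],
  ],
  grip_force=35,
)

```text
t: 25.38
tool_pos: [0.5491, -0.0607, 0.331]
orientation: [0.103, 3.139, -0.001]
force: [-8.5, -0.5, 8.8]
opening: 0.0096
```

```bash
python3 st.py
```

```text
t 25.38 psi 176.23 grasp [549.1 -60.7 164. ] open 9.6 F [-8.5 -0.5  8.8] M [-0.08  1.05  0.09]
  yaw 0.001 d [ 0.2  0.3 -1.9]
```

Call:
apply_moves(
  deltas=[
    [0, [2, 0, 0.3], 0],
    [0, [2, 0, 0], 0],
    [0, [0, 0, 0], 0],
  ],
  grip_force=40,
)

```text
t: 25.75
tool_pos: [0.5461, -0.0604, 0.3309]
orientation: [0.103, 3.135, -0.001]
force: [4.2, -1.5, 6.2]
opening: 0.0098
```

```bash
python3 st.py
```

```text
t 25.75 psi 176.22 grasp [546.1 -60.4 163.9] open 9.8 F [ 4.2 -1.5  6.2] M [-0.16 -1.05 -0.07]
  yaw 0.0 d [-2.9  0.2 -2. ]
```

Call:
apply_moves(
  deltas=[
    [0, [2, 0, 0], 0],
    [0, [2, 0, 0], 0],
    [0, [0, 0, 0], 0],
  ],
)

```text
t: 26.12
tool_pos: [0.5419, -0.0602, 0.3308]
orientation: [0.104, 3.136, -0.001]
force: [3.2, -0.6, 7.1]
opening: 0.0093
```

```bash
python3 st.py
```

```text
t 26.12 psi 176.21 grasp [541.9 -60.2 163.8] open 9.3 F [ 3.2 -0.6  7.1] M [-0.08 -0.88 -0.2 ]
  yaw 0.0 d [-7.   0.3 -2.1]
```

Call:
apply_moves(
  deltas=[
    [0, [2, 0, 0], 0],
    [0, [2, 0, 0], 0],
    [0, [0, 0, 0], 0],
  ],
)

```text
t: 26.5
tool_pos: [0.5378, -0.0599, 0.3306]
orientation: [0.104, 3.137, -0.001]
force: [3.4, -0.3, 5.4]
opening: 0.0095
```

```bash
python3 st.py
```

```text
t 26.5 psi 176.21 grasp [537.8 -59.9 163.6] open 9.5 F [ 3.4 -0.3  5.4] M [-0.24 -0.93 -0.19]
  yaw 0.0 d [-11.1   0.3  -2.3]
```

Call:
apply_moves(
  deltas=[
    [0, [1.5, 0, 0], 0],
    [0, [1.5, 0, 0], 0],
    [0, [0, 0, 0], 0],
  ],
)

```text
t: 26.88
tool_pos: [0.5347, -0.0597, 0.3304]
orientation: [0.104, 3.137, -0.0]
force: [2.6, -0.2, 5.7]
opening: 0.0095
```

```bash
python3 st.py
```

```text
t 26.88 psi 176.21 grasp [534.7 -59.7 163.4] open 9.5 F [ 2.6 -0.2  5.7] M [-0.16 -0.91 -0.18]
  yaw 0.0 d [-14.2   0.3  -2.5]
```

Call:
apply_moves(
  deltas=[
    [0, [1, 0, 0], 0],
    [0, [0.5, 0, 0], 0],
    [0, [0, 0, 0], 0],
  ],
)

```text
t: 27.25
tool_pos: [0.5335, -0.0596, 0.3304]
orientation: [0.104, 3.136, -0.0]
force: [7.0, -0.0, 4.4]
opening: 0.0099
```

```bash
python3 st.py
```

```text
t 27.25 psi 176.22 grasp [533.5 -59.6 163.4] open 9.9 F [ 7.  -0.   4.4] M [-0.23 -1.6  -0.22]
  yaw 0.0 d [-15.4   0.3  -2.5]
```

Call:
apply_moves(
  deltas=[
    [22, [0, 0, 0], 0],
    [22, [0, 0, 0], 0],
    [22, [0, 0, -15], 0],
    [22, [0, 0, -30], 0],
    [0, [0, 0, -10], 0],
  ],
)

```text
t: 27.88
tool_pos: [0.5332, -0.0595, 0.3872]
orientation: [0.103, 3.136, -0.001]
force: [-0.5, 0.1, 0.0]
opening: 0.0161
```

```bash
cat > st.py <<'E'
from h import *
T=(553.6,9.5);a=-3.8
need(*pose(T,a+180,(-82,0)),140,a+180)
E
python3 st.py
python3 - <<'E'
from h import *
im=viewer.read_camera('scene'); cv2.imwrite('pics/scene10.png',im)
for r in lids('scene',im,.150):
    if 400<r[0][0]<650 and abs(r[0][1])<200: print(r)
E
```

```text
t 27.88 psi 176.23 grasp [533.2 -59.5 220.2] open 16.1 F [-0.5  0.1  0. ] M [ 0.02 -0.11  0.02]
  yaw 0.001 d [-97.8  70.2  80.2]
(array([529. ,  13.1]), (527.4, 13.1), np.float64(-4.82), array([116.9,  69.1]))
```

Call:
apply_moves(
  deltas=[
    [0, [-35, 20, 0], 0],
    [0, [-40, 25, 0], 0],
    [0, [-41, 25, 0], 0],
    [0, [0, 0, 25], 0],
    [0, [0, 0, 30], 0],
  ],
)

```text
t: 28.55
tool_pos: [0.6535, 0.0033, 0.3279]
orientation: [-0.102, -3.14, -0.0]
force: [-1.2, 0.5, 0.1]
opening: 0.0002
```

```bash
python3 st.py
```

```text
t 28.55 psi 176.28 grasp [653.5   3.3 160.9] open 0.2 F [-1.2  0.5  0.1] M [ 0.07 -0.12  0.02]
  yaw 0.001 d [18.1 -0.4 20.9]
```

Call:
apply_moves(
  deltas=[
    [0, [0, 0, 15], 0],
    [0, [0, 0, 6], 0],
    [0, [8, 0, 0], 0],
    [0, [6, 0, 0], 0],
    [0, [0, 0, 0], 0],
  ],
)

```text
t: 29.18
tool_pos: [0.6389, 0.0037, 0.3097]
orientation: [0.103, 3.138, -0.0]
force: [1.0, 0.0, 1.0]
opening: 0.0006
```

```bash
python3 st.py
```

```text
t 29.18 psi 176.23 grasp [638.9   3.7 142.7] open 0.6 F [1. 0. 1.] M [ 0.11 -0.13  0.05]
  yaw 0.0 d [3.5 0.2 2.7]
```

Call:
apply_moves(
  deltas=[
    [0, [2, 0, 0], 0],
    [0, [2, 0, 0], 0],
    [0, [0, 0, 0], 0],
  ],
)

```text
t: 29.55
tool_pos: [0.635, 0.004, 0.3084]
orientation: [-0.103, -3.14, -0.0]
force: [-1.2, 0.6, 0.4]
opening: 0.0005
```

```bash
python3 st.py
```

```text
t 29.55 psi 176.23 grasp [635.    4.  141.4] open 0.5 F [-1.2  0.6  0.4] M [ 0.08 -0.15  0.  ]
  yaw 0.001 d [-0.4  0.1  1.4]
```

Call:
apply_moves(
  deltas=[
    [0, [2, 0, 0], 0],
    [0, [1.5, 0, 0], 0],
    [0, [0, 0, 0], 0],
  ],
)

```text
t: 29.92
tool_pos: [0.6321, 0.0043, 0.3087]
orientation: [0.103, 3.137, 0.001]
force: [5.6, 1.2, -2.5]
opening: 0.0007
```

```bash
python3 st.py
```

```text
t 29.93 psi 176.23 grasp [632.1   4.3 141.7] open 0.7 F [ 5.6  1.2 -2.5] M [ 0.21 -1.08 -0.02]
  yaw 0.001 d [-3.3 -0.1  1.7]
```

Call:
apply_moves(
  deltas=[
    [0, [1, 0, 0.5], 0],
    [0, [0.5, 0, 0], 0],
    [0, [0, 0, 0], 0],
  ],
)

```text
t: 30.3
tool_pos: [0.631, 0.0044, 0.3087]
orientation: [0.103, 3.136, 0.0]
force: [7.3, 0.3, -2.4]
opening: 0.0008
```

```bash
python3 st.py
```

```text
t 30.3 psi 176.23 grasp [631.    4.4 141.7] open 0.8 F [ 7.3  0.3 -2.4] M [ 0.23 -1.48 -0.08]
  yaw 0.001 d [-4.4 -0.   1.7]
```

Call:
apply_moves(
  deltas=[
    [0, [0.7, 0, 0.7], 0],
    [0, [0.7, 0, 0.7], 0],
    [0, [0, 0, 0], 0],
  ],
)

```text
t: 30.68
tool_pos: [0.6302, 0.0043, 0.3083]
orientation: [0.103, 3.133, 0.0]
force: [9.0, 1.0, 0.4]
opening: 0.0004
```

```bash
python3 st.py
```

```text
t 30.68 psi 176.23 grasp [630.2   4.3 141.3] open 0.4 F [9.  1.  0.4] M [ 0.13 -1.8  -0.04]
  yaw 0.0 d [-5.2  0.1  1.3]
```

Call:
apply_moves(
  deltas=[
    [0, [0.7, 0, 0.5], 0],
    [0, [0.5, 0, 0.5], 0],
    [0, [0, 0, 0], 0],
  ],
)

```text
t: 31.05
tool_pos: [0.6286, 0.0045, 0.3066]
orientation: [0.103, 3.135, 0.0]
force: [7.3, 1.4, -0.8]
opening: 0.0006
```

```bash
python3 st.py
```

```text
t 31.05 psi 176.23 grasp [628.6   4.5 139.6] open 0.6 F [ 7.3  1.4 -0.8] M [ 0.16 -1.6  -0.07]
  yaw 0.0 d [-6.8  0.1 -0.4]
```

Call:
apply_moves(
  deltas=[
    [0, [0.5, 0, 0.4], 0],
    [0, [0.3, 0, 0.3], 0],
    [0, [0, 0, 0], 0],
  ],
)

```text
t: 31.42
tool_pos: [0.6277, 0.0045, 0.3056]
orientation: [0.103, 3.136, 0.0]
force: [7.5, 1.2, -1.2]
opening: 0.0005
```

```bash
python3 st.py
```

```text
t 31.43 psi 176.23 grasp [627.7   4.5 138.6] open 0.5 F [ 7.5  1.2 -1.2] M [ 0.1  -1.5  -0.04]
  yaw 0.0 d [-7.7  0.  -1.4]
```

Call:
apply_moves(
  deltas=[
    [0, [0.5, 0, 0.3], 0],
    [0, [0.3, 0, 0.2], 0],
    [0, [0, 0, 0], 0],
  ],
)

```text
t: 31.8
tool_pos: [0.6272, 0.0046, 0.3056]
orientation: [0.103, 3.134, 0.0]
force: [9.1, 0.9, -0.5]
opening: 0.0005
```

```bash
python3 st.py
python3 - <<'E'
from h import *
im=viewer.read_camera('scene'); cv2.imwrite('pics/scene11.png',im)
for r in lids('scene',im,.148):
    if 400<r[0][0]<650 and abs(r[0][1])<200: print(r)
E
```

```text
t 31.8 psi 176.23 grasp [627.2   4.6 138.6] open 0.5 F [ 9.1  0.9 -0.5] M [ 0.1  -1.67 -0.11]
  yaw 0.0 d [-8.2  0.  -1.4]
(array([501.5,  20.2]), (503.6, 13.7), np.float64(15.44), array([84.3, 57.6]))
```

Call:
apply_moves(
  deltas=[
    [0, [-1, 0, 0], 0],
    [0, [0, 0, 0], 0],
  ],
)

```text
t: 32.1
tool_pos: [0.628, 0.0045, 0.3052]
orientation: [0.103, 3.136, 0.0]
force: [7.5, 0.6, -1.4]
opening: 0.0001
```

```bash
python3 st.py
```

```text
t 32.1 psi 176.23 grasp [628.    4.5 138.2] open 0.1 F [ 7.5  0.6 -1.4] M [ 0.09 -1.55  0.01]
  yaw 0.0 d [-7.4  0.  -1.8]
```

Call:
apply_moves(
  deltas=[
    [0, [-1, 0, 0], 0],
    [0, [0, 0, 0], 0],
  ],
)

```text
t: 32.35
tool_pos: [0.6288, 0.0045, 0.3049]
orientation: [0.103, 3.136, 0.0]
force: [7.8, 0.3, -1.3]
opening: 0.0004
```

```bash
python3 st.py
```

```text
t 32.35 psi 176.23 grasp [628.8   4.5 137.9] open 0.4 F [ 7.8  0.3 -1.3] M [ 0.14 -1.43 -0.13]
  yaw 0.0 d [-6.6  0.  -2.1]
```

Call:
apply_moves(
  deltas=[
    [0, [-1, 0, 0], 0],
    [0, [0, 0, 0], 0],
  ],
)

```text
t: 32.6
tool_pos: [0.6297, 0.0045, 0.3048]
orientation: [0.103, 3.137, 0.0]
force: [6.3, 2.1, -1.3]
opening: 0.0005
```

```bash
python3 st.py
```

```text
t 32.6 psi 176.23 grasp [629.7   4.5 137.8] open 0.5 F [ 6.3  2.1 -1.3] M [ 0.15 -1.36 -0.02]
  yaw 0.001 d [-5.7 -0.  -2.2]
```

Call:
apply_moves(
  deltas=[
    [0, [-0.7, 0, 0], 0],
    [0, [0, 0, 0], 0],
  ],
)

```text
t: 32.85
tool_pos: [0.6302, 0.0045, 0.3047]
orientation: [0.103, 3.138, 0.0]
force: [6.1, 1.1, 0.1]
opening: 0.0002
```

```bash
python3 st.py
```

```text
t 32.85 psi 176.23 grasp [630.2   4.5 137.7] open 0.2 F [6.1 1.1 0.1] M [ 0.27 -1.15 -0.08]
  yaw 0.001 d [-5.3 -0.  -2.3]
```

Call:
apply_moves(
  deltas=[
    [0, [-1, 0, 0], 0],
    [0, [0, 0, 0], 0],
  ],
)

```text
t: 33.1
tool_pos: [0.6306, 0.0043, 0.3044]
orientation: [0.103, 3.14, 0.0]
force: [2.3, 0.2, -0.3]
opening: 0.0002
```

```bash
python3 st.py
```

```text
t 33.1 psi 176.23 grasp [630.6   4.3 137.4] open 0.2 F [ 2.3  0.2 -0.3] M [ 0.24 -0.53 -0.06]
  yaw 0.001 d [-4.8  0.1 -2.6]
```

Call:
apply_moves(
  deltas=[
    [0, [-3, 0, 0], 0],
    [0, [-12, 0, 0], 0],
    [0, [0, 0, -25], 0],
    [0, [0, 0, -30], 0],
    [0, [0, 0, -15], 0],
  ],
)

```text
t: 33.72
tool_pos: [0.6464, 0.0031, 0.3761]
orientation: [0.103, 3.138, -0.0]
force: [0.2, 0.0, 0.5]
opening: 0.0003
```

```bash
cat > st.py <<'E'
from h import *
T=(553.6,9.5);a=-3.8
need(*pose(T,a+180,(-36,70)),165,a+180,186)
E
python3 st.py
```

```text
t 33.73 psi 176.23 grasp [646.4   3.1 190.1] open 0.3 F [0.2 0.  0.5] M [-0.02 -0.21 -0.01]
  yaw 0.0 d [ 57.  -69.8  25.1]
```

Call:
apply_moves(
  deltas=[
    [0, [28, -35, 0], 0],
    [0, [29, -35, 0], 0],
    [0, [0, 0, 12], 0],
    [0, [0, 0, 4], 0],
    [0, [0, 0, 0], 0],
  ],
)

```text
t: 34.35
tool_pos: [0.5844, -0.0621, 0.3573]
orientation: [-0.102, -3.139, -0.001]
force: [-0.3, 0.1, 0.3]
opening: 0.0005
```

```bash
python3 st.py
```

```text
t 34.35 psi 176.27 grasp [584.4 -62.1 171.3] open 0.5 F [-0.3  0.1  0.3] M [ 0.06 -0.17 -0.01]
  yaw 0.001 d [-0.5 -0.6  6.3]
```

Call:
apply_moves(
  deltas=[
    [0, [0, 0, 2.5], 0],
    [0, [0, 0, 2], 0],
    [0, [0, 0, 0], 0],
  ],
)

```text
t: 34.72
tool_pos: [0.5842, -0.0626, 0.3535]
orientation: [-0.103, -3.14, -0.0]
force: [-0.0, -1.2, -1.5]
opening: 0.0004
```

```bash
python3 st.py
```

```text
t 34.73 psi 176.25 grasp [584.2 -62.6 167.5] open 0.4 F [-0.  -1.2 -1.5] M [ 0.04 -0.18 -0.02]
  yaw 0.001 d [-0.7 -0.1  2.5]
```

Call:
apply_moves(
  deltas=[
    [0, [0, 0, 1.5], 0],
    [0, [0, 0, 0.7], 0],
    [0, [0, 0, 0.3], 0],
    [0, [0, 0, 0], 0],
  ],
)

```text
t: 35.22
tool_pos: [0.5842, -0.0629, 0.3515]
orientation: [0.103, 3.139, -0.0]
force: [1.0, 0.6, 2.2]
opening: 0.0002
```

```bash
python3 st.py
```

```text
t 35.23 psi 176.23 grasp [584.2 -62.9 165.5] open 0.2 F [1.  0.6 2.2] M [ 0.03 -0.44 -0.03]
  yaw 0.001 d [-0.7  0.2  0.5]
```

Call:
apply_moves(
  deltas=[
    [0, [0, 0, -10], 0],
    [0, [0, 40, -5], 0],
    [0, [0, 55, 0], 0],
    [0, [0, 45, 0], 0],
    [0, [0, 0, 0], 0],
  ],
)

```text
t: 35.85
tool_pos: [0.593, 0.0797, 0.3666]
orientation: [-0.097, -3.14, -0.001]
force: [0.5, -0.4, -0.9]
opening: 0.0004
```

Call:
apply_moves(
  deltas=[
    [0, [0, 0, 12], 0],
    [0, [0, 0, 2], 0],
    [0, [0, 0, 0], 0],
  ],
)

```text
t: 36.22
tool_pos: [0.5931, 0.0756, 0.3516]
orientation: [-0.106, -3.139, 0.001]
force: [-0.9, -0.2, -0.3]
opening: 0.0004
```

```bash
sed -i 's/-36,70/-36,-70/' st.py; python3 st.py
```

```text
t 36.23 psi 176.13 grasp [593.1  75.6 165.6] open 0.4 F [-0.9 -0.2 -0.3] M [ 0.   -0.14  0.05]
  yaw -0.001 d [-0.9  1.5  0.6]
```

Both heel corners are down to about 165 mm. Withdrawing and taking the last picture.

Call:
apply_moves(
  deltas=[
    [0, [0, 0, -20], 0],
    [0, [0, 0, -50], 0],
    [0, [0, 0, -50], 0],
    [0, [50, 0, -10], 0],
    [0, [60, 0, 0], 0],
  ],
)

```text
t: 36.85
tool_pos: [0.483, 0.0836, 0.4854]
orientation: [0.105, 3.136, 0.0]
force: [-1.6, 0.4, 1.0]
opening: 0.0005
```

Call:
apply_moves(
  deltas=[
    [0, [60, 0, 0], 0],
    [0, [50, 0, 0], 0],
    [0, [0, 0, 0], 0],
    [0, [0, 0, 0], 0],
  ],
)

```text
t: 37.35
tool_pos: [0.3739, 0.0911, 0.4836]
orientation: [0.104, 3.137, 0.0]
force: [-0.0, -0.9, 0.9]
opening: 0.0006
```

Run:
```python
from h import *
im=viewer.read_camera('scene'); cv2.imwrite('pics/scene12.png',im)
for z in(.148,):
  for r in lids('scene',im,z):
    if 400<r[0][0]<650 and abs(r[0][1])<200: print(r)
s0=cv2.imread('pics/scene0.png'); d=cv2.absdiff(im,s0).max(2)
cv2.imwrite('pics/c12.png',cv2.resize(im[140:340,150:400],(750,600),interpolation=2))
print(robot.read_state()['tool_pos'],robot.read_state()['t'])
```

```text
(array([528.1,  13.4]), (526.1, 13.2), np.float64(-4.15), array([119.5,  69.4]))
[0.37434779 0.0910797  0.48320139] 37.4
```

View pics/c12.png

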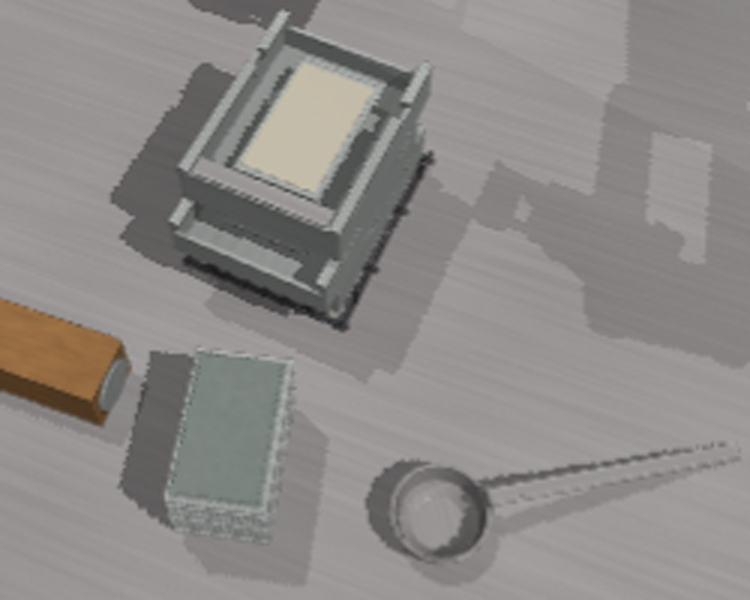

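The stack is staggered and level, and the foil box, foil stack and ladle have not moved. Handing in.

```bash
python3 -c "
from plant import order; print(order.close_job())"
```

```text
the job is handed in; nothing more can be done
None
```

Both loose trays are stacked on the rack tray and the job is handed in. It took about 37 s of the 72 s allowed.

**How it was done:** I pinched each tray by a side rim and set it down toe first. I slid it to the lip, let go, then pushed it home with the closed fingers against the middle of its heel wall. The right-hand tray went on first, turned end for end; the left-hand one went on top of it.

**Last checks**
- **Heel height, first tray:** by fingertip touch, the rims stood at 117.1 and 117.4 mm, against 117 mm for home.
- **Heel height, second tray:** one rim stood at 165.5 mm, against 165 mm for home. The other was still not touched at 165.6 mm, so it is down too.
- **Lock:** the first tray did not spring back when the push came off. The second tray slid back about 3 mm and then stopped, which fits its lugs catching in the notches. Seen by its lid, it now sits about 2 mm toward its heel. That is at the edge of the notch play but within the camera error.
- **Surroundings:** the last picture shows the stack staggered and level. By eye, the foil box, dish stack and ladle had not moved, and the bottom tray was still on its rack.

**One slip:** while checking the first tray I pressed on its rim with 44 N at the fingertips, more than I meant to. The 40 N limit is for the arm and the gripper's body. The tray stayed in place.

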